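# Touch-test a row of resin castings

## Task

Check whether the four black castings in the pink mould have set: go along the row with the fingertips, starting at the casting by the yellow dot and ending at the far one, touching each gently from above in turn so that it just gives a few millimetres, never so hard that it is pushed right down. Only touch them: do not grip, lift or shift the mould, and leave the cup, pebble, bottle and spatula alone. Finish with the hand clear of everything and the castings risen again.

Things in the scene. Friction and masses are not known exactly. Their poses are not given: they have to be found in the camera images.
- mould: bright pink silicone mould block, 240 x 100 mm and 45 mm high, about 0.9 to 1.4 kg, lying loose and flat on the white table; origin at the centre of its underside, x along its length (away from the yellow dot), z up. It may lie at any yaw. Nothing else stands within 20 mm of it. Four black castings stick up from its flat top in a slightly curved row.
- start_mark (a point): flat bright yellow dot, 20 mm across, on the mould's top at one end of the row; its centre, 46 mm above the table. It lies 34 mm beyond casting 1.
- cast1_top (a point): top point of the first casting, nearest the yellow dot: a black round dome 34 mm across, standing 12 mm above the mould's top, so its crown is 57 mm above the table when untouched. Castings lie 48 to 51 mm apart, centre to centre.
- cast2_top (a point): top point of the second casting from the yellow dot: a black round dome 34 mm across, standing 12 mm above the mould's top, so its crown is 57 mm above the table when untouched. Castings lie 48 to 51 mm apart, centre to centre.
- cast3_top (a point): top point of the third casting from the yellow dot: a black round dome 34 mm across, standing 12 mm above the mould's top, so its crown is 57 mm above the table when untouched. Castings lie 48 to 51 mm apart, centre to centre.
- cast4_top (a point): top point of the fourth casting, farthest from the yellow dot: a black round dome 34 mm across, standing 12 mm above the mould's top, so its crown is 57 mm above the table when untouched. Castings lie 48 to 51 mm apart, centre to centre.
- cast1 (a joint): how far the first casting, nearest the yellow dot is pushed down into the soft mould, in m: 0 untouched (about 0.2 mm under its own weight), 0.008 at its stop. It gives like a spring, 1.2 N per mm, and rises again when let go.
- cast2 (a joint): how far the second casting from the yellow dot is pushed down into the soft mould, in m: 0 untouched (about 0.2 mm under its own weight), 0.008 at its stop. It gives like a spring, 1.2 N per mm, and rises again when let go.
- cast3 (a joint): how far the third casting from the yellow dot is pushed down into the soft mould, in m: 0 untouched (about 0.2 mm under its own weight), 0.008 at its stop. It gives like a spring, 1.2 N per mm, and rises again when let go.
- cast4 (a joint): how far the fourth casting, farthest from the yellow dot is pushed down into the soft mould, in m: 0 untouched (about 0.2 mm under its own weight), 0.008 at its stop. It gives like a spring, 1.2 N per mm, and rises again when let go.
- cup: empty clear plastic mixing cup, 84 mm across the rim and 85 mm high, upright on the table; origin at the centre of its underside
- rock: finished black cast pebble, 84 mm across and 53 mm high, on the table; origin at the centre of its underside
- bottle: closed milky-white resin bottle with a grey cap, 68 mm across and 140 mm high, upright; origin at the centre of its underside
- stirrer: white-handled spatula, 200 mm long, lying on the table; origin under its middle

How it is judged (in metres and radians):
On the way, in this order (a step that is already met when the one before it is completed fails the run):
1. the first casting, nearest the yellow dot is touched by the fingers and gives at least 1 mm (value of joint cast1 above 0.001 m and contact force between the fingers and mould above 0.3 N), for 0.05 s.
2. the second casting from the yellow dot is touched by the fingers and gives at least 1 mm (value of joint cast2 above 0.001 m and contact force between the fingers and mould above 0.3 N), for 0.05 s.
3. the third casting from the yellow dot is touched by the fingers and gives at least 1 mm (value of joint cast3 above 0.001 m and contact force between the fingers and mould above 0.3 N), for 0.05 s.
4. the fourth casting, farthest from the yellow dot is touched by the fingers and gives at least 1 mm (value of joint cast4 above 0.001 m and contact force between the fingers and mould above 0.3 N), for 0.05 s.
At the end, for the whole second after the job is handed in: All four castings were touched in order from the yellow dot and have risen again (pushed in less than 0.8 mm); the mould lies flat, at rest and within 12 mm of where it was, and the cup, pebble, bottle and spatula are within 15 mm of where they were (value of joint each of cast1, cast2, cast3, cast4 below 0.0008 m and distance of each of cup, rock, bottle, stirrer from where it was at the start of the episode below 0.015 m and distance of mould from where it was at the start of the episode below 0.012 m and linear speed of mould below 0.01 m/s and angle between mould's own z axis and vertical below 0.03 rad).
It fails at once if a casting is pushed in more than 6.5 mm (value of joint any of cast1, cast2, cast3, cast4 above 0.0065 m).
It fails at once if the mould is lifted (5 mm), tipped or shifted more than 12 mm (distance of mould from where it was at the start of the episode above 0.012 m or height (world z) of mould above 0.005 m or angle between mould's own z axis and vertical above 0.06 rad).
It fails at once if the cup, pebble, bottle or spatula is moved more than 15 mm (distance of any of cup, rock, bottle, stirrer from where it was at the start of the episode above 0.015 m).
It also fails if it takes over 48 s, if anything falls off the work surface, if the arm or the gripper's body presses on something with over 40 N, if the wrist force passes 120 N, or if a joint passes its speed limit or range.

## Robot

A 6-joint arm with a two-finger parallel gripper is mounted at the origin on the work surface. World frame = base frame: x ahead of the robot, y to its left, z up, the work surface at z = 0. Lengths are in mm, angles in rad, forces in N, time in s.
With the tool pointing down it reaches from about 350 to 975 mm from the base axis. Payload 7.1 kg.
Tool frame: the origin (TCP) lies midway between the tips of the shut fingers; the grasp point (between the pads) lies 19 mm behind it (ctrl.grip_depth is the distance from the TCP to the grasp point, in mm); z points along the fingers, y is the line along which they close (so a half turn about z gives the same grasp; the last joint's range is limited). The gripper opens to 88 mm and grips with 3 to 60 N. Pads are 20 mm wide; open, the fingers measure 115 mm over their backs; the gripper's body (75 mm by 178 mm) begins 61 mm behind the grasp point.
Start: joints at [1.131, 0.423, 1.63, -0, 1.089, -0.019], TCP at [255.274, 570.473, 222.675] pointing down, gripper open.
Joint ranges: [-3, 3], [-0.9, 2.11], [0.09, 2.58], [-1.31, 4.45], [0.11, 2.69], [-2.54, 2.54]. Speed limits (rad/s): [2.39, 2.39, 3.01, 3.14, 3.14, 3.14].

## Interface

Orientations are given as a rotation vector (axis times angle).
In Python, from workcell import ctrl, cams gives the robot as it stands.
- The arm moves only by the tool move_arm, never from a script. Its argument "steps" is a list of rows, each a list of 3 entries, a list of its own where there are three numbers: the shift along the tool's x, y, z in units of 25 mm (1.0 is 25 mm), then the turn about the tool's z in units of 5 degrees (1.0 is 5 degrees), then the closure, from 0 (fully open) to 1 (shut). A call has 1 to 20 rows; each row shifts and turns the commanded pose from where the row before left it, along the tool's axes as they then stand; what a row does not reach is not made up. A row lasts 1/12 s, in which the tool goes at most 41.7 mm and 7.16 degrees, less where a joint would pass 70% of its speed; a pose out of reach is approached as far as the arm can. A call is refused whole if a number of a shift passes 1 or a number of a turn 1, either way. A call with a gripper value outside its range is refused whole. The fingers move at their own pace and stop on an object; the grip force is fixed at half the most. Time passes only in rows, so rows that do not move let the fingers close. It gives the time, the measured TCP pose, the force, the opening and the grip force at its end, in the units of the state.
- ctrl.get_obs(): the state, without advancing time (a new reading comes with each control period).
- cams.get_image(name): name is "scene" or "top" or "wrist"; returns a dict with "image" (384x512x3 uint8, red, green, blue), "camera_matrix" (3x3 intrinsics, pixels), "k1" (the pictures are not rectified: a ray, as slopes to the right and down, at radius r is drawn at 1 + k1 r^2 times it, then the intrinsics apply), "xyz" and "rotation" of the camera in the world; the wrist camera has in their place "mount" (4x4, takes a point from camera to tool coordinates, whose origin is the TCP and whose axes are the flange's). Camera axes: x right, y down, z forward; pixel columns grow to the right and rows downward; lengths in mm; the calibration is good to about 2 mm. A picture is of the moment at which its call begins: read the wrist's pose just before it. There is no depth.
- ctrl.close_job(): hands the job in; it is judged then, once.
Trained networks look in the newest picture that a camera, given by its name, has taken for a name from the list of things; names that differ only in an ending like _2 or _b are one class to them, and where a whole thing is asked for, a point or a joint stands for the part that bears it (a point fixed in the world has none). Each returns a list of dicts, best first, with "p" (0 to 1); they miss things now and then, are a little off and sometimes report something else, mostly with a low value. They report only what shows in the picture. A call takes as long as a camera call.
- cams.boxes_of(camera, thing): "rect" ([centre column, centre row, width, height] in pixels, round what is visible of it).
- cams.cut_out(camera, thing): "pixels" (384x512 bool, what is visible of it) and "rect" ([centre column, centre row, width, height] in pixels, round what is visible of it).
The state is a dict: "t": time; "qpos": joint angles; "qvel": joint speeds; "joint_torque": joint torques, N m; "ee_pos": TCP position; "orientation": TCP orientation; "ft_force": force on the tool from outside, world axes, zero at the start; "moment": the same for the moment, N m; "width": finger opening in mm; "grasp_force": force on a finger pad.
Only numpy, scipy, OpenCV 4.12 (cv2) and the standard library are available. Lean on these libraries where they do the work, as an engineer would, in place of code of your own. Each camera call takes 0.05 s, during which the arm holds its last target. There are 200 camera calls.

## Working session

There is one attempt and no reset: what is moved stays moved. The work goes in short steps, Python scripts to look and compute and a tool call to move; the robot and the scene stay as the last step left them, time stands still between calls to the robot, and variables do not carry over. Pictures are saved under pics/ and viewed, at most 10 in all, crops included, and the job is handed in when it is done.

Besides the shell and the picture viewer there is one more tool, called after ">>>" as name(argument=value, ...) on one line, values as JSON. move_arm: Moves the arm, as the interface text tells. Its arguments: {"type":"object","properties":{"steps":{"type":"array"}},"required":["steps"]}

```bash
mkdir -p pics
cat > h.py <<'E'
import numpy as np, cv2
from workcell import ctrl, cams
from scipy.spatial.transform import Rotation as R
def ray(im,uv,T=None):
    K=np.array(im["camera_matrix"]);d=((np.array(uv,float)-K[:2,2])/[K[0,0],K[1,1]])
    s=d.copy()
    for _ in range(20): s=d/(1+im["k1"]*(s@s))
    v=np.array([*s,1.])
    if T is None: return np.array(im["xyz"]),np.array(im["rotation"])@v
    M=T@np.array(im["mount"]); return M[:3,3],M[:3,:3]@v
def toz(im,uv,z,T=None):
    o,v=ray(im,uv,T); return o+v*(z-o[2])/v[2]
def tool():
    o=ctrl.get_obs();T=np.eye(4);T[:3,:3]=R.from_rotvec(o["orientation"]).as_matrix();T[:3,3]=o["ee_pos"];return T
E
python3 - <<'E'
from h import *
o=ctrl.get_obs();print(o); print(tool().round(3))
for c in("scene","top","wrist"):
    T=tool() if c=="wrist" else None
    im=cams.get_image(c);cv2.imwrite(f"pics/{c}0.png",im["image"][:,:,::-1])
    for n,z in(("start_mark",46),("cast1_top",55),("cast2_top",55),("cast3_top",55),("cast4_top",55),("mould",45),("bottle",70),("cup",40),("rock",25)):
        for b in cams.boxes_of(c,n)[:5]:
            print(c,n,round(b["p"],2),np.round(b["rect"],1),toz(im,b["rect"][:2],z,T).round(1))
E
```

```text
{'t': 0.0, 'qpos': array([ 1.13098783e+00,  4.23817255e-01,  1.63069651e+00,  1.41647128e-05,
        1.08862005e+00, -1.90253221e-02]), 'qvel': array([-5.73582289e-05, -9.37996025e-04,  4.11952922e-04,  1.20660692e-03,
        8.15364611e-04, -1.13106633e-03]), 'joint_torque': array([ 6.08802075e-04, -5.44628584e+01, -2.73661691e+01,  6.43292628e-02,
        2.28561455e-02, -1.64377784e-04]), 'ee_pos': array([255.04288764, 569.97283288, 221.91387749]), 'orientation': array([-6.56033390e-01, -3.07196034e+00,  2.35267524e-03]), 'ft_force': array([ 0.20867907,  0.20479082, -0.39573215]), 'moment': array([-0.00138056, -0.01345617,  0.03389602]), 'grasp_force': 0.0, 'width': 88.26508957139879}
[[-9.13000e-01  4.08000e-01 -1.00000e-03  2.55043e+02]
 [ 4.08000e-01  9.13000e-01 -1.00000e-03  5.69973e+02]
 [ 0.00000e+00 -2.00000e-03 -1.00000e+00  2.21914e+02]
 [ 0.00000e+00  0.00000e+00  0.00000e+00  1.00000e+00]]Traceback (most recent call last):
  File "<stdin>", line 8, in <module>
  File "h.py", line 12, in toz
    o,v=ray(im,uv,T); return o+v*(z-o[2])/v[2]
                                          ~^^^
IndexError: invalid index to scalar variable.
```

```bash
sed -i 's/np.array(im\["rotation"\])@v/R.from_rotvec(im["rotation"]).as_matrix()@v/' h.py
python3 - <<'E'
from h import *
for c in("scene","top","wrist"):
    T=tool() if c=="wrist" else None
    im=cams.get_image(c);cv2.imwrite(f"pics/{c}0.png",im["image"][:,:,::-1])
    if c!="wrist":print(im["xyz"],im["rotation"])
    for n,z in(("start_mark",46),("cast1_top",55),("mould",45),("bottle",70),("cup",40),("rock",25)):
        for b in cams.boxes_of(c,n)[:5]:
            print(c,n,round(b["p"],2),np.round(b["rect"],1),toz(im,b["rect"][:2],z,T).round(1))
a=np.hstack([cv2.imread(f"pics/{c}0.png") for c in("scene","top")])
cv2.imwrite("pics/both.png",cv2.resize(a,(800,300)))
E
```

```text
[1200.6645387  -417.67439523 1294.60694938] [-2.33396831 -1.21356367  0.36277302]
scene start_mark 0.92 [270.6 191.1  62.5  75.2] [599.4  24.9  46. ]
scene cast1_top 0.73 [318.5 114.3  26.   37. ] [455.1 322.3  55. ]
scene mould 0.81 [269.4 185.9  64.   79.6] [581.9  32.9  45. ]
scene bottle 0.61 [363.2 136.2  23.8  39.5] [615.7 372.7  70. ]
scene cup 0.71 [320.9 114.1  25.1  33.7] [450.  338.4  40. ]
scene rock 0.98 [137.1 212.8  29.1  25.1] [ 420.5 -337.    25. ]
[436.20662936 -11.06143384 931.96491402] [-2.11427098  2.17384799 -0.11774113]
top start_mark 0.91 [235.  184.6 105.7  85.3] [567.6  39.9  46. ]
top start_mark 0.64 [256.4 163.1  10.9  15.3] [619.9 -14.4  46. ]
top mould 0.56 [236.1 182.1  99.9  79.8] [573.9  37.1  45. ]
top bottle 0.65 [100.5 171.3  41.4  33.7] [606.1 363.   70. ]
top bottle 0.63 [226.7 191.6   8.8  14.6] [547.7  58.7  70. ]
top cup 0.78 [115.1 233.2  44.1  36.6] [457.  336.1  40. ]
top rock 0.78 [391.5 245.8  37.8  34.4] [ 408.9 -336.9   25. ]
wrist cup 0.59 [164.2 341.7  51.3  34. ] [423.4 342.5  40. ]
```

View pics/both.png

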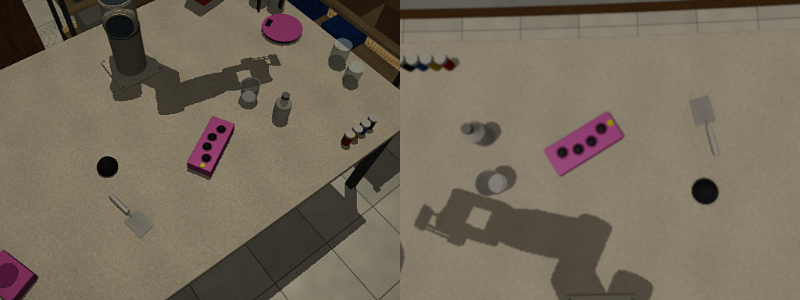

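View pics/top0.png

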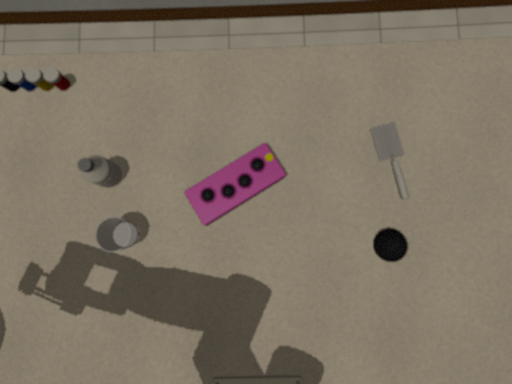

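```bash
cat >> h.py <<'E'
from scipy import ndimage as nd
def find(im,T=None):
    """mould points from colour: yellow dot, black blobs inside pink hull"""
    hsv=cv2.cvtColor(im["image"],cv2.COLOR_RGB2HSV);h,s,v=cv2.split(hsv)
    pink=((h>140)&(h<175)&(s>100)&(v>60)).astype(np.uint8)
    l,n=nd.label(pink);k=1+np.argmax(nd.sum(pink,l,range(1,n+1)))
    ys,xs=np.nonzero(l==k);hull=np.zeros_like(pink)
    cv2.fillConvexPoly(hull,cv2.convexHull(np.c_[xs,ys].astype(np.int32)),1)
    yel=nd.binary_opening((h>20)&(h<36)&(s>150)&(v>90)&(hull>0))
    out=[]
    for nm,m,z,mn in(("Y",yel,46,8),("B",(v<50)&(hull>0),51,20)):
        l,n=nd.label(m)
        for i in range(1,n+1):
            a=(l==i).sum()
            if a>=mn:
                c=np.array(nd.center_of_mass(l==i))[::-1];out.append((nm,a,c.round(1),toz(im,c,z,T).round(1)))
    return out
E
python3 - <<'E'
from h import *
for c in("top","scene"):
    for r in find(cams.get_image(c)):print(c,*r)
T=tool();g=np.linalg.inv(T)@[575,37,222,1];print(g/25, np.array(cams.get_image("wrist")["mount"]).round(2))
E
```

```text
top Y 43 [268.9 156.9] [634.7 -45.9  46. ]
top B 98 [257. 164.] [616.5 -15.9  51. ]
top B 101 [244.5 180.1] [577.2  16.1  51. ]
top B 101 [228.  190.6] [552.6  57.2  51. ]
top B 95 [207.3 194.7] [543.8 108.   51. ]
scene Y 26 [258.5 211. ] [634.1 -43.5  46. ]
scene B 78 [282.6 165. ] [546.7 108.1  51. ]
scene B 84 [271.  174.8] [555.4  57.9  51. ]
scene B 79 [264.5 186.9] [579.4  16.6  51. ]
scene B 89 [263.3 201.6] [618.8 -15.5  51. ]
[-20.39068676 -14.25392646   0.02735994   0.04      ] [[   0.     -0.96   -0.26   71.15]
 [   1.      0.     -0.     -0.23]
 [   0.     -0.26    0.96 -162.48]
 [   0.      0.      0.      1.  ]]
```

>>> move_arm(steps=[[[-0.5,-0.3,0],0,1],[[-0.9,-0.6,0],0,1],[[-0.9,-0.6,0],0,1],[[-0.9,-0.6,0],0,1],[[-0.9,-0.6,0],0,1],[[-0.9,-0.6,0],0,1],[[-0.9,-0.6,0],0,1],[[-0.9,-0.6,0],0,1],[[-0.9,-0.6,0],0,1],[[-0.9,-0.6,0],0,1],[[-0.9,-0.6,0],0,1],[[-0.9,-0.6,0],0,1],[[-0.9,-0.6,0],0,1],[[-0.9,-0.6,0],0,1],[[-0.9,-0.6,0],0,1],[[-0.9,-0.6,0],0,1],[[-0.9,-0.6,0],0,1],[[-0.9,-0.6,0],0,1],[[-0.5,-0.4,0],0,1],[[0,0,0],0,1]])

```text
t: 2.97
ee_pos: [517.0, 152.1, 222.8]
orientation: [0.661, 3.071, -0.001]
ft_force: [-0.4, -0.7, -0.1]
width: 0.5
grasp_force: 0.0
```

Run:
```python
from h import *
T=tool();im=cams.get_image("wrist");cv2.imwrite("pics/w1.png",im["image"][:,:,::-1])
for r in find(im,T):print(*r)
print(T[:3,3],T[:3,:2].round(3),(np.linalg.inv(T)@[617.5,-15.7,222,1])/25)
```

```text
B 210 [234.6 219.6] [548.7 106.8  51. ]
B 400 [203.7 236.1] [552.7  60.2  51. ]
B 861 [185.  264.4] [578.9  18.4  51. ]
[516.96620057 152.08836212 222.75040934] [[-0.911  0.411]
 [ 0.411  0.911]
 [-0.001 -0.   ]] [-6.42590708 -4.46354127  0.03722097  0.04      ]
```

View pics/w1.png

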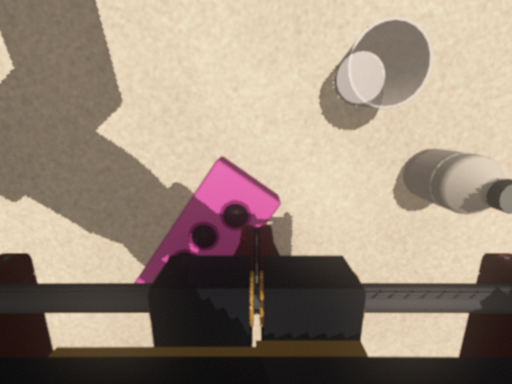

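>>> move_arm(steps=[[[-0.8,-0.56,0],0,1],[[-0.8,-0.56,0],0,1],[[-0.8,-0.56,0],0,1],[[-0.8,-0.56,0],0,1],[[-0.8,-0.56,0],0,1],[[-0.8,-0.56,0],0,1],[[-0.8,-0.56,0],0,1],[[-0.83,-0.54,0],0,1],[[0,0,0.8],0,1],[[0,0,0.8],0,1],[[0,0,0.8],0,1],[[0,0,0.8],0,1],[[0,0,0.8],0,1],[[0,0,0.8],0,1],[[0,0,0.4],0,1],[[0,0,0.3],0,1],[[0,0,0],0,1],[[0,0,0],0,1]])

```text
t: 4.52
ee_pos: [617.3, -11.9, 85.6]
orientation: [0.656, 3.072, 0.0]
ft_force: [-0.3, -0.8, 1.2]
width: 0.8
grasp_force: 0.0
```

Run:
```python
from h import *
T=tool();im=cams.get_image("scene");cv2.imwrite("pics/s1.png",cv2.resize(im["image"][120:280,200:360,::-1],(640,640)[:2])[:600])
for r in find(im):print(*r)
print(T.round(3)[:3],(np.linalg.inv(T)@[617.5,-15.7,57,1])/25,ctrl.get_obs()["ft_force"])
```

```text
[[-9.1300e-01  4.0800e-01  0.0000e+00  6.1727e+02]
 [ 4.0800e-01  9.1300e-01  0.0000e+00 -1.1857e+01]
 [-0.0000e+00  0.0000e+00 -1.0000e+00  8.5589e+01]] [-0.07089739 -0.13674006  1.14357158  0.04      ] [0.63390275 0.20900564 0.22060125]
```

View pics/s1.png

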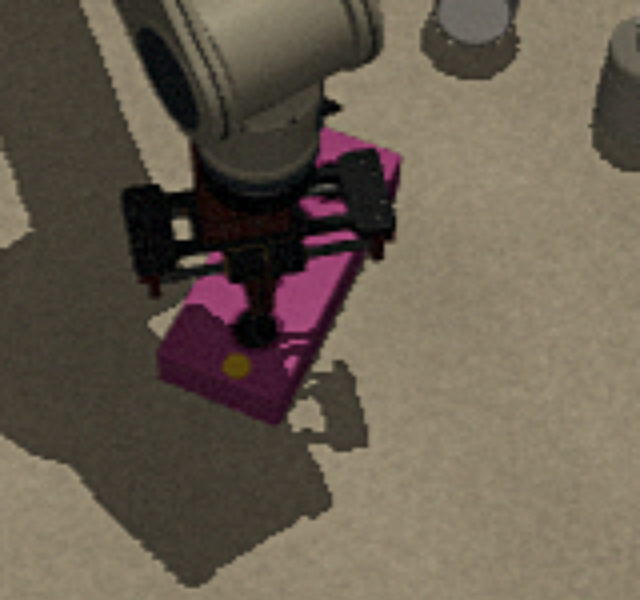

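Fingertips (crop 258,300) stand just above casting 1 (crop 257,330), with the yellow dot at (237,365). Correcting 4 mm and descending.

>>> move_arm(steps=[[[-0.07,-0.14,0],0,1],[[0,0,0.4],0,1],[[0,0,0.4],0,1],[[0,0,0.3],0,1],[[0,0,0],0,1],[[0,0,0],0,1],[[0,0,0],0,1]])

```text
t: 5.15
ee_pos: [617.1, -16.0, 57.4]
orientation: [-0.656, -3.072, 0.0]
ft_force: [-0.0, -0.4, 0.0]
width: 0.5
grasp_force: 0.0
```

>>> move_arm(steps=[[[0,0,0.04],0,1],[[0,0,0.04],0,1],[[0,0,0],0,1],[[0,0,0],0,1],[[0,0,0],0,1]])

```text
t: 5.57
ee_pos: [617.4, -16.0, 55.9]
orientation: [0.656, 3.072, 0.0]
ft_force: [0.5, -0.5, 1.6]
width: 0.4
grasp_force: 0.7
```

>>> move_arm(steps=[[[0,0,0.04],0,1],[[0,0,0.03],0,1],[[0,0,0],0,1],[[0,0,0],0,1],[[0,0,0],0,1]])

```text
t: 5.98
ee_pos: [617.4, -16.0, 54.1]
orientation: [0.656, 3.072, 0.0]
ft_force: [-0.1, 0.0, 3.6]
width: 0.5
grasp_force: 1.7
```

>>> move_arm(steps=[[[0,0,-0.3],0,1],[[0,0,-0.7],0,1],[[0.65,0.19,0],0,1],[[0.65,0.19,0],0,1],[[0.65,0.18,0],0,1],[[0,0,0],0,1],[[0,0,0],0,1],[[0,0,0.4],0,1],[[0,0,0.4],0,1],[[0,0,0.1],0,1],[[0,0,0.04],0,1],[[0,0,0.03],0,1],[[0,0,0],0,1],[[0,0,0],0,1],[[0,0,0],0,1]])

```text
t: 7.23
ee_pos: [578.6, 16.4, 54.9]
orientation: [0.656, 3.072, -0.0]
ft_force: [-1.5, -1.1, 2.7]
width: 0.4
grasp_force: 1.3
```

>>> move_arm(steps=[[[0,0,-0.3],0,1],[[0,0,-0.7],0,1],[[0.53,0.37,0],0,1],[[0.53,0.37,0],0,1],[[0.52,0.38,0],0,1],[[0,0,0],0,1],[[0,0,0],0,1],[[0,0,0.4],0,1],[[0,0,0.4],0,1],[[0,0,0.1],0,1],[[0,0,0.05],0,1],[[0,0,0.05],0,1],[[0,0,0],0,1],[[0,0,0],0,1],[[0,0,0],0,1]])

```text
t: 8.48
ee_pos: [553.8, 58.1, 54.8]
orientation: [-0.656, -3.072, 0.0]
ft_force: [-2.2, -1.4, 1.4]
width: 0.4
grasp_force: 1.3
```

>>> move_arm(steps=[[[0,0,0.02],0,1],[[0,0,0],0,1],[[0,0,0],0,1],[[0,0,0],0,1]])

```text
t: 8.82
ee_pos: [553.9, 58.3, 54.3]
orientation: [0.656, 3.072, -0.0]
ft_force: [-1.2, -1.2, 3.3]
width: 0.4
grasp_force: 1.6
```

>>> move_arm(steps=[[[0,0,-0.3],0,1],[[0,0,-0.7],0,1],[[0.37,0.56,0],0,1],[[0.37,0.56,0],0,1],[[0.37,0.55,0],0,1],[[0,0,0],0,1],[[0,0,0],0,1],[[0,0,0.4],0,1],[[0,0,0.4],0,1],[[0,0,0.1],0,1],[[0,0,0.05],0,1],[[0,0,0.05],0,1],[[0,0,0],0,1],[[0,0,0],0,1],[[0,0,0],0,1],[[0,0,0],0,1]])

```text
t: 10.15
ee_pos: [545.6, 107.7, 54.4]
orientation: [0.656, 3.072, 0.0]
ft_force: [-1.1, -1.6, 3.3]
width: 0.5
grasp_force: 1.5
```

Pressed about 2.6 mm. Now I lift clear and check.

>>> move_arm(steps=[[[0,0,-0.3],0,1],[[0,0,-0.7],0,1],[[0,0,-0.9],0,1],[[0,0,-0.9],0,1],[[0,0,-0.9],0,1],[[0,0,-0.9],0,1],[[0,0,-0.9],0,1],[[0,0,-0.9],0,1],[[0,0,0],0,1],[[0,0,0],0,1],[[0,0,0],0,1],[[0,0,0],0,1]])

```text
t: 11.15
ee_pos: [544.8, 107.7, 213.1]
orientation: [-0.656, -3.071, 0.001]
ft_force: [-0.5, -0.1, -0.1]
width: 0.4
grasp_force: 0.0
```

Run:
```python
from h import *
for c in("top","scene"):
    im=cams.get_image(c);cv2.imwrite(f"pics/{c}9.png",im["image"][:,:,::-1])
    for r in find(im):print(c,*r)
    for n in("cup","rock","bottle","stirrer"):print(n,[np.round(b["rect"],1) for b in cams.boxes_of(c,n)[:1]])
print(ctrl.get_obs()["ee_pos"],ctrl.get_obs()["ft_force"])
```

```text
top Y 32 [268.6 156.8] [634.8 -45.2  46. ]
top B 134 [257.1 164.1] [616.3 -15.9  51. ]
top B 541 [232.1 184.4] [567.4  46.6  51. ]
cup []
rock [array([390.6, 245.8,  39.4,  34. ])]
bottle []
stirrer [array([389. , 162.9,  38. ,  80.3])]
cup []
rock [array([136.9, 212.4,  27.2,  25.3])]
bottle [array([362.3, 136.8,  24.4,  39.4])]
stirrer [array([168. , 276.1,  54.8,  55.9])]
[545.57110002 107.74335643 214.04278662] [ 1.19971729  0.46016953 -0.46026816]
```

View pics/scene9.png

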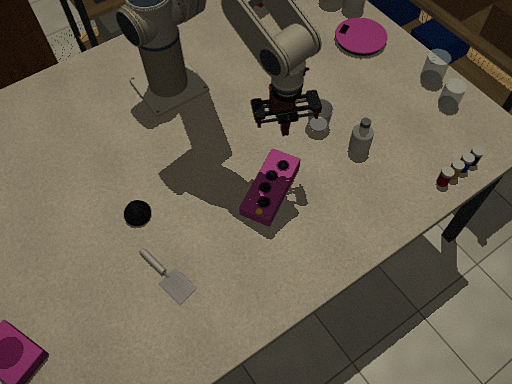

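The hand is clear above the mould, whose castings are at (283,165) to (263,201) and the dot at (258,211), the same pixels as before. Nothing else has moved.

```bash
python3 -c "
from workcell import ctrl
print(ctrl.close_job())"
```

```text
the job is handed in; nothing more can be done
None
```

I touched all four castings in order from the yellow dot, each giving about 2–3 mm by the force and height readings. The hand is clear, the mould and other things look unmoved, and the job is handed in (no verdict was returned).

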